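# Latch the hold-down plate over the vial rack on the shaker

## Robot

A 7-joint arm with a two-finger parallel gripper is mounted at the origin on the work surface. World frame = base frame: x ahead of the robot, y to its left, z up, the work surface at z = 0. Lengths are in m, angles in rad, forces in N, time in s.
With the tool pointing down it reaches from about 0.4 to 0.85 m from the base axis. Payload 4.5 kg.
Tool frame: the origin (TCP) lies on the front face of the gripper's body, between the roots of the fingers; the fingertips stand 64 mm ahead of it and the grasp point (between the pads) lies 45 mm ahead of it; z points along the fingers, y is the direction in which the jaws open and shut (so a half turn about z gives the same grasp; the last joint's range is limited). The gripper opens to 88 mm and grips with 3 to 60 N. Pads are 18 mm wide; open, the fingers measure 123 mm over their backs; the gripper's body (75 mm by 187 mm) begins 45 mm behind the grasp point.
Start: joints at [-1.265, 0.689, -0.195, 1.565, 0.157, 0.902, -0.215], TCP at [0.168, 0.602, 0.303] pointing down, gripper open.
Joint ranges: [-3.01, 3.01], [-0.46, 2.08], [-1.47, 1.51], [0.13, 2.56], [-1, 4.14], [0.04, 2.09], [-2.66, 2.66]. Speed limits (rad/s): [2.57, 2.57, 3.14, 3.14, 3.14, 3.14, 3.14].

## Interface

Orientations are given as a unit quaternion [w, x, y, z].
In Python, from bench import r, viewer gives the robot as it stands.
- The arm moves only by the tool arm_command, never from a script. Its argument "plan" is one flat list of numbers, 7 for each row, row after row: the shift along the world's x, y, z in cm, then the turn, a rotation vector about the world's x, y, z in rad, then the closure, from 0 (fully open) to 1 (shut). A call has 1 to 12 rows; each row is the pose to reach, as a shift and turn from the pose commanded when the call began; what a row does not reach only later rows make up. A row lasts 1/12 s, in which the tool goes at most 41.7 mm and 7.16 degrees, less where a joint would pass 70% of its speed; a pose out of reach is approached as far as the arm can. A call with a gripper value outside its range is refused whole. The fingers move at their own pace and stop on an object; the grip force is fixed at half the most. Time passes only in rows, so rows that repeat a pose let the fingers close. It gives the time, the measured TCP pose, the force and the opening at its end, in the units of the state.
- r.observe(): the state, without advancing time (a new reading comes with each control period).
- viewer.grab_frame(name): name is "scene" or "top" or "wrist"; returns a dict with "frame" (384x512x3 uint8, blue, green, red), "K" (3x3 intrinsics, pixels), "extrinsics" (4x4, takes a point from world to camera coordinates); the wrist camera has in their place "T_tool_cam" (4x4, takes a point from camera to tool coordinates, whose origin is the TCP and whose axes are the flange's). Camera axes: x right, y up, looking along -z (the intrinsics and any distortion apply to the point x, -y, -z); pixel columns grow to the right and rows downward; lengths in m; the calibration is good to about 2 mm. A picture is of the moment at which its call begins: read the wrist's pose just before it. There is no depth.
- r.hand_in(): hands the job in, once; it reports no verdict.
The state is a dict: "clock": time; "q": joint angles; "qvel": joint speeds; "joint_efforts": joint torques, N m; "tcp_pos": TCP position; "tcp_rot": TCP orientation; "contact_force": force on the tool from outside, world axes, zero at the start; "moment": the same for the moment, N m; "grip_width": finger opening in m.
Only numpy, scipy, OpenCV 4.12 (cv2) and the standard library are available. Lean on these libraries where they do the work, as an engineer would, in place of code of your own. Each camera call takes 0.05 s, during which the arm holds its last target.

## Task

Fasten the vial rack on the orbital shaker with the steel hold-down plate lying on the bench: tilt the plate, nose down, so that its oblong eye goes over the wide head of the T-stud, draw it up against the stud's neck, then level it and press its tail down until the green-tabbed spring catch snaps over it. Go gently - do not strain the stud or push hard on the rack of glass vials - and let go with the plate lying level on the rack; leave the rack in place and the other things on the bench where they are.

Things in the scene. Friction and masses are not known exactly. Their poses are not given: they have to be found in the camera images.
- plate: Loose steel hold-down plate, 208 x 34 x 4 mm, about 0.24 kg (0.19 to 0.32), flat on the bench at the start. Origin: centre of its underside, below the middle of the grip bar; x runs along it from nose (eye end) to tail, z up out of its top. Nose tip at x=-108 mm, tail tip at x=+100. Bare top for pressing at x=+30 to +55 (black dot at x=+41, y=0).
- grip (a point): Point to pinch on the plate's orange grip bar (plate frame x=0, y=0, z=24 mm), axes as the plate's. Bar: 56 mm long (x -28 to +28), 12 mm wide (y), from z=4 to z=34 mm: pinch it across y from above.
- eye (a point): Centre of the plate's oblong eye (plate frame x=-85, y=0, z=2 mm). The eye goes right through: 23 mm along x (-96.5 to -73.5) by 14 mm in y. Beyond it an 11.5 mm nose bar closes the end.
- nose (a point): Middle of the nose bar's lower edge on the eye's side (plate frame x=-96.5, y=0, z=0): the edge that meets the stud's neck while the plate is tilted.
- tail (a point): Point on top of the plate's tail (plate frame x=+84, y=0, z=4 mm), about where the catch snaps over its side edge.
- shaker: Fixed orbital shaker, white, 250 (x) x 280 (y) mm, deck 90 mm high. Origin: centre of its underside, on the bench; x away from its control panel, z up. The T-stud is at its -y end, the catch at its +y end.
- rest (a point): Where the plate's origin lies when fastened, from 19 mm towards the stud to 19 mm towards the catch along the shaker's y (shaker x=0, y=0, z=136 mm); axes as the shaker's. The plate then lies on the rack with its x axis along the shaker's +y: nose at -y, tail at +y.
- slot (a point): Middle of the deck slot that the T-stud is clamped in, at the height of the underside of the stud's head (shaker x=0, y=-85, z=141.5 mm); axes as the shaker's. The stud stands somewhere along the slot, up to 12 mm either way along y from here, not measured: find its neck by feel. It does not give way; it bears 15 N at most from the plate.
- head (a point): Middle of the stud's slot at the top of its head (z=145.5 mm). Head: flat bar 28 mm (y) x 10 (x) x 4 thick. Neck below: round, 9 mm, free for 40 mm down. The head is longer than the eye: it passes only with the plate about 25 to 35 degrees nose down, nose bar first, under the head's -y overhang; then push on to +y until the nose bar meets the neck.
- neck (a point): Mid-slot point on the -y side of the neck (slot frame y=-4.5, z=-1.5 mm), where the nose bar's edge would meet it if the stud stood mid-slot. Only with that edge against the neck does the eye's other end clear the head's +y end as the plate is levelled, by about 3 mm. Fastened, the plate's top is 1.5 mm below the head.
- rack: Blue rack of glass vials, white and red caps, 80 (x) x 100 (y) x 46 mm, 0.5 kg, loose between low corner stops mid-deck. Origin: centre of its underside, 90 mm above the bench. The plate rests on its end bridges (y=-45 and +45 mm, tops 46 mm above the deck). Bears 30 N at most from the plate.
- catch (a joint): Spring catch, hinged along the shaker's y, at its y 74 to 94 mm: 0 = closed, grows (rad) as its green lead-in tab leans out to +x. The tab reaches 180 mm above the bench. The tail's side edge going down pushes it out to 0.12 to 0.2 rad, asking 4 to 9 N on the tail; then it snaps back below 0.05, its nose over the plate.
- catch_nose (a point): Fixed point on the shaker: the underside of the closed catch's nose (shaker x=12.5, y=84, z=141.5 mm). The nose reaches in from x=+15 to x=+10 mm.
- cheek (a point): Fixed steel cheek facing the catch, inner face at shaker x=-18.5 mm (y 72 to 96), upright to z=170 mm, flared above, to 180 mm. The tail goes down between cheek and catch.
Mind the look-alikes: they are no part of the job. There is more than one size of the rack; the one meant has the size given above.

How it is judged:
On the way:
1. the eye is hooked while tilted: the nose bar is under the -y overhang of the stud's head, with the plate still nose down (y of nose in the frame of stud between -0.0145 and -0.0015 m and x of nose in the frame of stud between -0.006 and 0.006 m and z of nose in the frame of stud between -0.02 and -0.002 m and angle between plate's own z axis and vertical above 0.12 rad), for 0.05 s.
At the end, for the whole second after the job is handed in: Plate released, at rest and level (0.03 rad) on the rack; stud neck in its eye, eye centre within 9 mm of the stud along and 6 mm across the plate, 1 to 7.5 mm below the head; tail top at 137 to 142.5 mm, within 6 mm of the centre line, catch below 0.08 rad over it; rack upright in its stops (y of eye in the frame of stud between -0.009 and 0.009 m and x of eye in the frame of stud between -0.006 and 0.006 m and z of eye in the frame of stud between -0.0075 and -0.001 m and x of tail in the frame of shaker between -0.006 and 0.006 m and z of tail in the frame of shaker between 0.137 and 0.1425 m and angle between each of plate, rack's own z axis and vertical below 0.03 rad and value of joint catch below 0.08 rad and linear speed of plate below 0.01 m/s and distance between rack and shaker below 0.095 m); the robot touches nothing.
It fails at once if the plate strains the stud: more than 15 N between them (contact force between plate and stud above 15 N).
It fails at once if the plate presses the vial rack with more than 30 N (contact force between plate and rack above 30 N).
It fails at once if another thing on the bench is moved by more than 30 mm (distance of any of reagent, beaker_a, beaker_b, tub, measure, flask, dish, spoon from where it was at the start of the episode above 0.03 m).
It fails at once if the rack is tipped (angle between rack's own z axis and vertical above 0.15 rad).
It also fails if it takes over 70 s, if anything falls off the work surface, if the arm or the gripper's body presses on something with over 40 N, if the wrist force passes 120 N, or if a joint passes its speed limit or range.

## Working session

There is one attempt and no reset: what is moved stays moved. The work goes in short steps, Python scripts to look and compute and a tool call to move; the robot and the scene stay as the last step left them, time stands still between calls to the robot, and variables do not carry over. Pictures are saved under pics/ and viewed, and the job is handed in when it is done.

Besides the shell and the picture viewer there is one more tool, called after "Call:" in YAML: its name, and indented under it one key for each argument. arm_command: Moves the arm, as the interface text tells. Its arguments: {"type":"object","properties":{"plan":{"type":"array","items":{"type":"number"}}},"required":["plan"]}

```bash
ls; mkdir -p pics; python3 - <<'E'
from bench import r, viewer
import cv2,numpy as np
print(r.observe())
for n in ["scene","top","wrist"]:
    f=viewer.grab_frame(n); cv2.imwrite(f"pics/{n}0.png",f["frame"])
    print(n,f["K"],f.get("extrinsics"),f.get("T_tool_cam"),[k for k in f])
E
```

```text
pics
{'clock': 0.0, 'q': array([-1.2652287 ,  0.68998544, -0.19448896,  1.56631575,  0.15729796,
        0.90249864, -0.2151242 ]), 'qvel': array([-9.93519327e-05,  1.56770548e-03, -6.15742497e-04,  5.74211535e-04,
        1.04813327e-03, -5.49952672e-04, -4.52429795e-04]), 'joint_efforts': array([-9.35493408e-04, -5.27558684e+01, -1.26710571e+00, -1.53431994e+01,
       -5.26155322e-02,  6.66586086e-03,  1.69449531e-04]), 'tcp_pos': array([0.16768771, 0.60156201, 0.30191592]), 'tcp_rot': array([-5.09036507e-05,  1.35448069e-01,  9.90784030e-01, -9.07379763e-04]), 'contact_force': array([ 0.93000163, -0.70695433,  0.78432945]), 'moment': array([-0.02693655,  0.02977261,  0.02714314]), 'grip_width': 0.08815777710719933}
scene [[346.50958378   0.         257.5956483 ]
 [  0.         346.50958378 188.26254825]
 [  0.           0.           1.        ]] [[-0.59409672  0.80434239  0.0090774   0.26559942]
 [-0.65124982 -0.48758321  0.58149487  0.21178252]
 [ 0.47214697  0.33955254  0.81349943 -1.09866913]
 [ 0.          0.          0.          1.        ]] None ['frame', 'K', 'extrinsics']
top [[419.40342221   0.         255.76731366]
 [  0.         419.40342221 191.91887583]
 [  0.           0.           1.        ]] [[ 0.0045361  -0.99994714 -0.00922678 -0.02795219]
 [ 0.99063737  0.00323452  0.13648129 -0.46751118]
 [-0.13644423 -0.00975948  0.99059968 -1.2048329 ]
 [ 0.          0.          0.          1.        ]] None ['frame', 'K', 'extrinsics']
wrist [[294.96113925   0.         253.79207561]
 [  0.         294.96113925 191.69996043]
 [  0.           0.           1.        ]] None [[-2.25389987e-04  9.53925812e-01  3.00042489e-01  7.78629004e-02]
 [ 9.99999602e-01  4.74151386e-04 -7.56277385e-04 -9.37061287e-04]
 [-8.63698080e-04  3.00042199e-01 -9.53925538e-01 -8.18633842e-02]
 [ 0.00000000e+00  0.00000000e+00  0.00000000e+00  1.00000000e+00]] ['frame', 'K', 'T_tool_cam']
```

View pics/scene0.png

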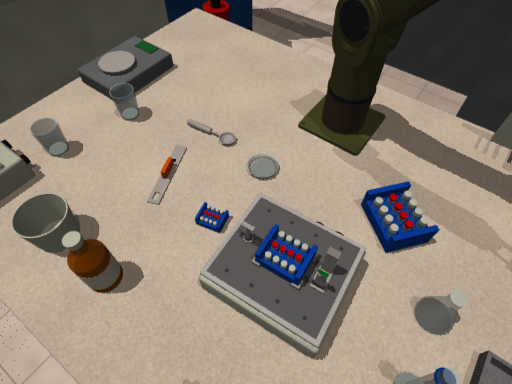

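View pics/top0.png

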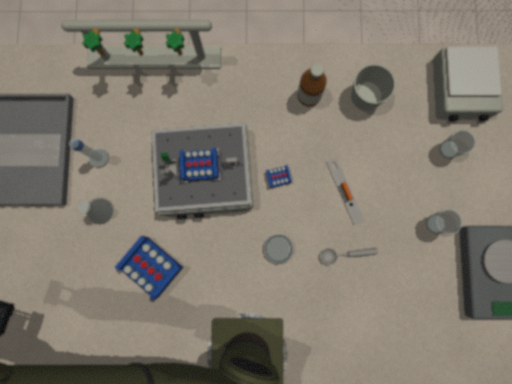

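View pics/wrist0.png

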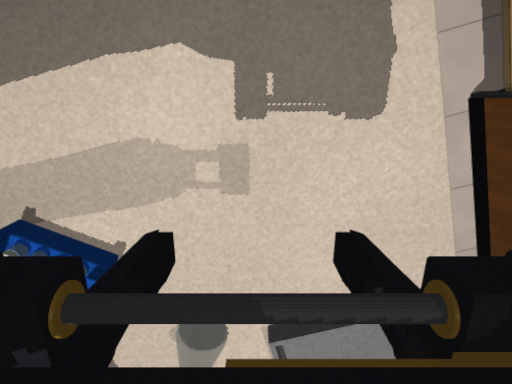

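```bash
cat > h.py <<'E'
import cv2,numpy as np
from scipy.spatial.transform import Rotation as R
from bench import r, viewer
def cam(n):
    o=r.observe(); f=viewer.grab_frame(n); K=f["K"]
    if n=="wrist":
        T=np.eye(4); q=o["tcp_rot"]; T[:3,:3]=R.from_quat([q[1],q[2],q[3],q[0]]).as_matrix(); T[:3,3]=o["tcp_pos"]
        E=np.linalg.inv(T@f["T_tool_cam"])
    else: E=f["extrinsics"]
    return f["frame"],K,E
def proj(K,E,p):
    p=np.atleast_2d(p); c=p@E[:3,:3].T+E[:3,3]; c=c*[1,-1,-1]; u=c@K.T; return u[:,:2]/u[:,2:]
def unproj(K,E,uv,z):
    uv=np.atleast_2d(uv).astype(float); d=np.c_[uv,np.ones(len(uv))]@np.linalg.inv(K).T*[1,-1,-1]
    Rm=E[:3,:3]; o=-Rm.T@E[:3,3]; d=d@Rm; s=(np.asarray(z)-o[2])/d[:,2]; return o+d*s[:,None]
def crop(img,x0,y0,w,h,s,name):
    c=cv2.resize(img[y0:y0+h,x0:x0+w],None,fx=s,fy=s,interpolation=cv2.INTER_CUBIC); cv2.imwrite(f"pics/{name}.png",c)
E
python3 - <<'E'
from h import *
f,K,E=cam("top"); crop(f,310,145,70,90,6,"t_plate"); crop(f,140,110,120,110,6,"t_shk")
f,K,E=cam("scene"); crop(f,135,135,70,80,7,"s_plate"); crop(f,195,185,180,170,4,"s_shk")
E
```

```text
(no output)
```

View pics/t_plate.png

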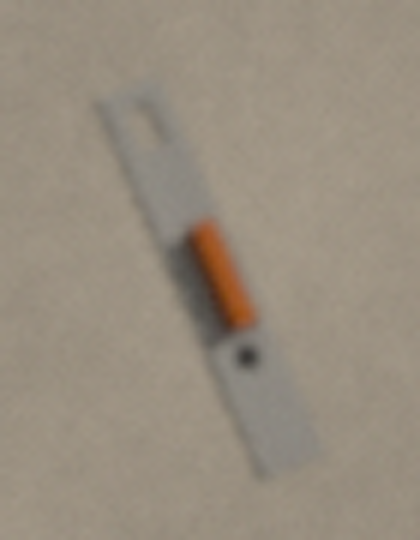

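View pics/t_shk.png

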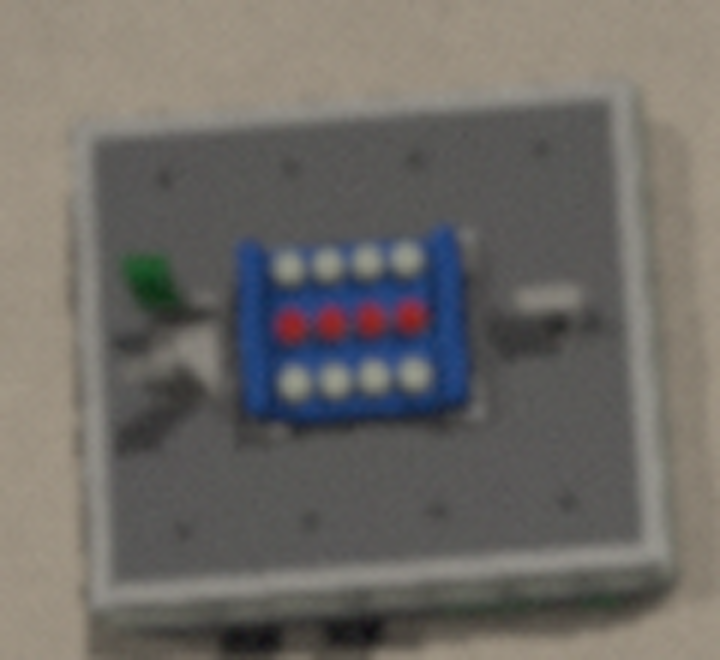

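View pics/s_plate.png

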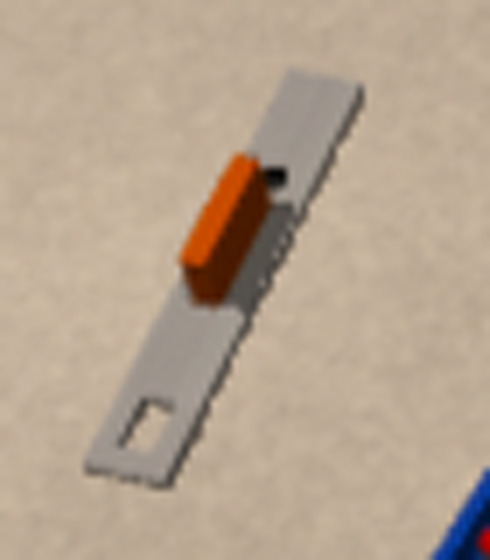

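View pics/s_shk.png

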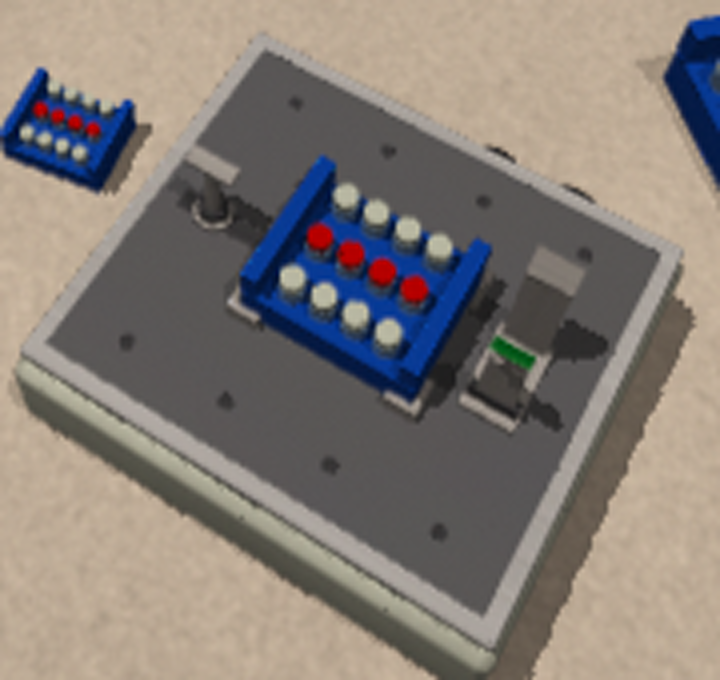

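```bash
cat >> h.py <<'E'
def shk(p,s):
    c,n=np.cos(s[2]),np.sin(s[2]); p=np.atleast_2d(p).astype(float)
    return np.c_[p[:,0]*c-p[:,1]*n+s[0],p[:,0]*n+p[:,1]*c+s[1],p[:,2]]
E
python3 - <<'E'
from h import *
from scipy.optimize import least_squares
ft,Kt,Et=cam("top"); fs,Ks,Es=cam("scene")
C=np.array([[.125,.14,.09],[.125,-.14,.09],[-.125,-.14,.09],[-.125,.14,.09]])
t=np.array([[76,128],[632,86],[668,568],[97,605]])/6+[140,110]
s=np.array([[490,645],[25,355],[265,36],[682,250]])/4+[195,185]
print(unproj(Kt,Et,t,[.09]*4)); print(unproj(Ks,Es,s,[.09]*4))
def fit(ws,wt):
    g=lambda p:np.r_[wt*(proj(Kt,Et,shk(C,p))-t).ravel(),ws*(proj(Ks,Es,shk(C,p))-s).ravel()]
    a=least_squares(g,[.5,.1,0]);return a.x,a.fun
for w in [(1,0),(0,1),(1,1)]: print(fit(*w))
# plate: pts in plate frame
P=lambda l:np.array(l,float)/1000
PC=P([[-108,-17,4],[-108,17,4],[100,17,4],[100,-17,4],[28,0,34],[-28,0,34],[41,0,4]])
E
```

```text
[[ 0.63434391  0.27029848  0.09      ]
 [ 0.65556104  0.00417365  0.09      ]
 [ 0.42357691 -0.01445737  0.09      ]
 [ 0.40528804  0.2517385   0.09      ]]
[[ 0.63944445  0.27641813  0.09      ]
 [ 0.66240182  0.01498044  0.09      ]
 [ 0.42910666 -0.00347505  0.09      ]
 [ 0.4076985   0.25841997  0.09      ]]
(array([0.53111245, 0.13383053, 0.08130193]), array([-0.        , -0.        , -0.        , -0.        ,  0.        ,
        0.        , -0.        ,  0.        ,  2.01002852,  4.87649519,
       -5.3878456 , -1.19074433, -1.4134256 , -5.610798  ,  4.61058551,
       -3.03455733]))
(array([0.53032973, 0.12797081, 0.07693899]), array([-2.25088468, -3.3312206 ,  2.17594589, -3.41745293,  2.40485677,
        2.54130626, -2.35372796,  3.6832291 , -0.        ,  0.        ,
       -0.        , -0.        , -0.        , -0.        ,  0.        ,
       -0.        ]))
(array([0.5308381 , 0.13184425, 0.08001752]), array([-3.71485725, -3.35015271,  0.68719878, -3.72512286,  1.14635092,
        2.19196021, -3.58586604,  3.6396999 ,  1.01204702,  4.07274463,
       -6.02648555, -1.95686555, -1.91546863, -6.10982776,  3.8671921 ,
       -3.5250121 ]))
```

```bash
python3 - <<'E'
from h import *
from scipy.optimize import least_squares
ft,Kt,Et=cam("top"); fs,Ks,Es=cam("scene")
C=np.array([[.125,.14,0],[.125,-.14,0],[-.125,-.14,0],[-.125,.14,0]])
t=np.array([[76,128],[632,86],[668,568],[97,605]])/6+[140,110]
s=np.array([[490,645],[25,355],[265,36],[682,250]])/4+[195,185]
def Q(p): return shk(C*[p[3],p[4],0]+[0,0,p[5]],p)
g=lambda p:np.r_[(proj(Kt,Et,Q(p))-t).ravel(),(proj(Ks,Es,Q(p))-s).ravel()]
a=least_squares(g,[.5,.1,0,1,1,.09]);print(a.x,a.fun.round(2)); p0=a.x
print('cams',-Et[:3,:3].T@Et[:3,3],-Es[:3,:3].T@Es[:3,3])
# project features using p
for nm,f,K,E,o,sc in [("t",ft,Kt,Et,(140,110,120,110),6),("s",fs,Ks,Es,(195,185,180,170),4)]:
    im=cv2.resize(f[o[1]:o[1]+o[3],o[0]:o[0]+o[2]],None,fx=sc,fy=sc,interpolation=cv2.INTER_CUBIC)
    F=np.array([[0,-85,145.5],[5,-71,145.5],[-5,-71,145.5],[5,-99,145.5],[-5,-99,145.5],
     [-18.5,72,170],[-18.5,96,170],[10,84,141.5],[40,50,136],[40,-50,136],[-40,-50,136],[-40,50,136],[0,-85,90]])/1000
    for i,u in enumerate((proj(K,E,shk(F,p0))-o[:2]+.5)*sc-.5): cv2.circle(im,tuple(int(v) for v in u.round()),3,(0,255,255) if i<5 else (255,0,255),-1)
    cv2.imwrite(f"pics/{nm}_ov.png",im)
E
```

```text
[0.53062391 0.1325845  0.08038014 0.94270112 0.95904696 0.07767435] [-0.81  0.19 -1.24  0.15 -1.24  0.33 -0.81  1.42 -0.66  0.21 -0.56 -0.91
 -1.25  0.01 -1.    0.35]
cams [ 0.29886834 -0.03819708  1.2570557 ] [0.81444837 0.26268462 0.76820531]
```

View pics/t_ov.png

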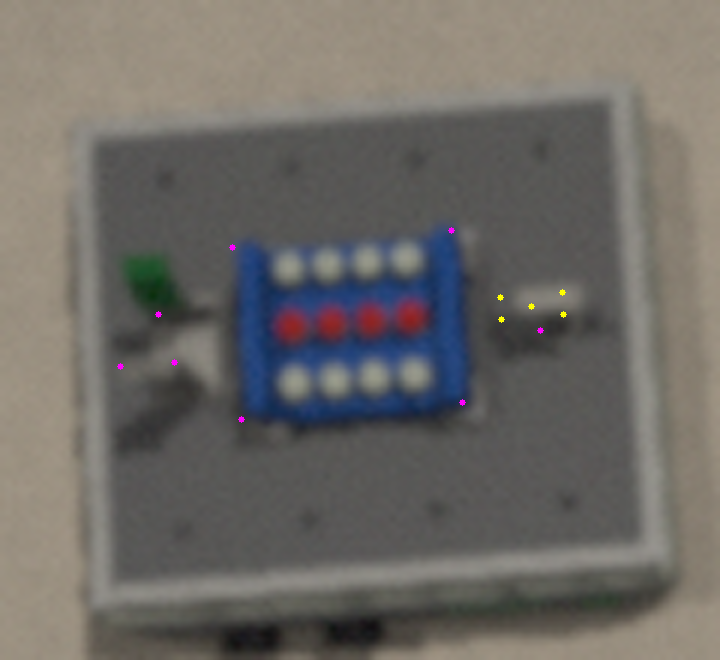

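View pics/s_ov.png

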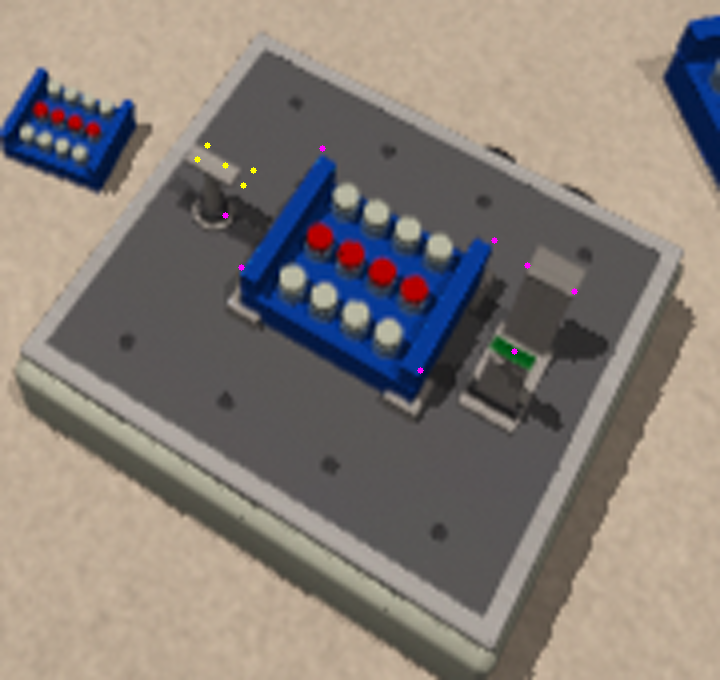

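```bash
python3 - <<'E'
from h import *
from scipy.optimize import least_squares
ft,Kt,Et=cam("top"); fs,Ks,Es=cam("scene")
px=lambda a,s,o:(np.array(a)+.5)/s-.5+o
M=np.array([[-108,-17,4],[-108,17,4],[100,17,4],[100,-17,4],[41,0,4],[-28,0,34],[28,0,34]])/1000
# plate: x nose->tail ; y left of x
t=px([[152,82],[97,102],[262,478],[320,452],[247,356],[205,222],[243,328]],6,[310,145])
s=px([[85,468],[168,488],[362,90],[290,70],[275,177],[190,263],[243,158]],7,[135,135])
for wt,ws in [(1,0),(0,1),(1,1)]:
    g=lambda p:np.r_[wt*(proj(Kt,Et,shk(M,p))-t).ravel(),ws*(proj(Ks,Es,shk(M,p))-s).ravel()]
    for y0 in [-2.8,2.8]:
        a=least_squares(g,[.45,-.2,y0]);print(a.x,a.cost,a.fun.round(1))
# shaker picks: rack tops & head
F=np.array([[40,50,136],[40,-50,136],[-40,-50,136],[-40,50,136]])/1000
t=px([[240,238],[452,228],[470,403],[252,420]],6,[140,110])
s=px([[408,392],[242,272],[325,157],[490,242]],4,[195,185])
for wt,ws in [(1,0),(0,1),(1,1)]:
    g=lambda p:np.r_[wt*(proj(Kt,Et,shk(F,p))-t).ravel(),ws*(proj(Ks,Es,shk(F,p))-s).ravel()]
    a=least_squares(g,[.53,.13,.08]);print('rack',a.x,a.cost,a.fun.round(1))
print('head',unproj(Kt,Et,px([[516,290],[580,287],[580,305],[518,308]],6,[140,110]),[.1455]*4))
print('head',unproj(Ks,Es,px([[202,148],[186,158],[230,182],[241,171]],4,[195,185]),[.1455]*4))
E
```

```text
[ 0.47281072 -0.29374028 -2.74624726] 229.58650746488595 [-9.8  3.1  9.6 -4.4 10.4 -3.9 -9.7  4.8 -0.4  0.4 -0.8  0.1  0.6 -0.1
  0.   0.  -0.  -0.  -0.  -0.   0.   0.  -0.  -0.  -0.  -0.   0.  -0. ]
[ 0.47281073 -0.29374028  3.5369373 ] 229.58650746990122 [-9.8  3.1  9.6 -4.4 10.4 -3.9 -9.7  4.8 -0.4  0.4 -0.8  0.1  0.6 -0.1
  0.   0.  -0.  -0.  -0.  -0.   0.   0.  -0.  -0.  -0.  -0.   0.  -0. ]
[ 0.47411912 -0.29149996 -2.75284637] 268.5427991622685 [ -0.    0.    0.   -0.    0.   -0.   -0.    0.   -0.   -0.   -0.   -0.
  -0.   -0.   11.4   2.5 -12.5  -3.1 -10.3  -2.8  10.7   2.2  -0.1   0.6
   0.1   0.2   0.6  -0.2]
[ 0.47411912 -0.29149996  3.53033818] 268.54279916323384 [ -0.    0.    0.   -0.    0.   -0.   -0.    0.   -0.   -0.   -0.   -0.
  -0.   -0.   11.4   2.5 -12.5  -3.1 -10.3  -2.8  10.7   2.2  -0.1   0.6
   0.1   0.2   0.6  -0.2]
[ 0.47331739 -0.29284342 -2.74932836] 499.2670335428205 [-10.    2.9   9.4  -4.6  10.   -4.1 -10.1   4.6  -0.8   0.2  -1.1  -0.1
   0.3  -0.3  11.4   2.1 -12.5  -3.5 -10.6  -3.2  10.5   1.8  -0.3   0.2
   0.   -0.3   0.5  -0.6]
[ 0.47331739 -0.2
[... 233 characters left out ...]
941265 0.08221341] 1.521992264962356 [-0.1  1.1  0.9 -0.1 -0.2 -0.5 -0.6 -0.5  0.  -0.  -0.  -0.  -0.  -0.
 -0.  -0. ]
rack [0.53586955 0.134231   0.0501979 ] 9.070671056129509 [-0.  -0.  -0.  -0.  -0.  -0.  -0.  -0.   1.2 -2.6 -1.2  0.2 -0.6 -0.3
  0.6  2.8]
rack [0.53430054 0.13251593 0.06164992] 17.86309100275433 [-1.  -0.2  0.1 -0.6 -1.6 -1.1 -2.  -1.8  1.3 -3.9 -1.4 -0.5 -1.2 -1.2
  0.2  1.4]
head [[0.54463694 0.0549029  0.1455    ]
 [0.54609087 0.02602373 0.1455    ]
 [0.53780662 0.0259335  0.1455    ]
 [0.53635585 0.05388165 0.1455    ]]
head [[0.53663174 0.03248115 0.1455    ]
 [0.54623127 0.02950511 0.1455    ]
 [0.54385702 0.05602204 0.1455    ]
 [0.53541452 0.05670083 0.1455    ]]
```

Call:
arm_command:
  plan: [31,-40,0,0,0,0.2,0,31,-40,0,0,0,0.2,0,31,-40,0,0,0,0.2,0,31,-40,0,0,0,0.2,0,31,-40,0,0,0,0.2,0,31,-40,0,0,0,0.2,0,31,-40,0,0,0,0.2,0,31,-40,0,0,0,0.2,0,31,-40,0,0,0,0.2,0,31,-40,0,0,0,0.2,0,31,-40,0,0,0,0.2,0,31,-40,0,0,0,0.2,0]

```text
clock: 1.55
tcp_pos: [0.4751, 0.205, 0.303]
tcp_rot: [0.0, 0.036, 0.999, 0.0]
contact_force: [1.1, -0.4, 0.3]
grip_width: 0.0879
```

```bash
python3 - <<'E'
from h import *
o=r.observe();print(o["clock"],o["q"].round(3),o["tcp_pos"],o["tcp_rot"],o["contact_force"])
f,K,E=cam("wrist"); cv2.imwrite("pics/w1.png",f)
E
```

```text
1.55 [-0.297  0.558 -0.314  1.883  0.246  0.737  0.748] [0.47514664 0.20503557 0.30301803] [2.70771800e-04 3.58796387e-02 9.99356070e-01 1.53523956e-04] [ 1.08093995 -0.4039069   0.31282275]
```

View pics/w1.png

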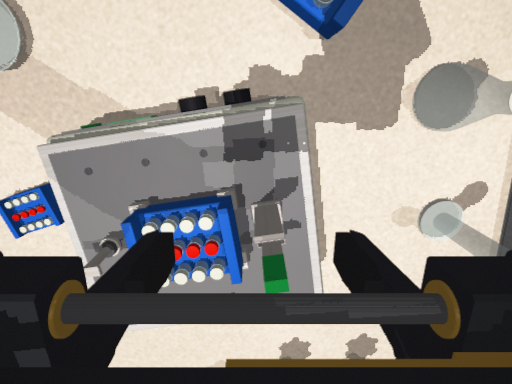

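Call:
arm_command:
  plan: [0,-50,-6,0,0,0.46,0,0,-50,-6,0,0,0.46,0,0,-50,-6,0,0,0.46,0,0,-50,-6,0,0,0.46,0,0,-50,-6,0,0,0.46,0,0,-50,-6,0,0,0.46,0,0,-50,-6,0,0,0.46,0,0,-50,-6,0,0,0.46,0,0,-50,-6,0,0,0.46,0,0,-50,-6,0,0,0.46,0,0,-50,-6,0,0,0.46,0,0,-50,-6,0,0,0.46,0]

```text
clock: 2.6
tcp_pos: [0.4738, -0.2916, 0.2431]
tcp_rot: [0.0, -0.193, 0.981, -0.0]
contact_force: [-0.1, 0.9, -1.0]
grip_width: 0.0881
```

```bash
python3 - <<'E'
from h import *
o=r.observe();print(o["clock"],o["q"].round(3),o["tcp_pos"],o["tcp_rot"],o["contact_force"])
f,K,E=cam("wrist"); cv2.imwrite("pics/w2.png",f)
E
```

```text
2.6 [ 0.751  0.713 -0.477  1.826  0.474  0.717  1.968] [ 0.47380219 -0.29164757  0.24309038] [ 1.20316267e-04 -1.92676544e-01  9.81262311e-01 -1.11292042e-04] [-0.09006132  0.94662961 -0.95794079]
```

View pics/w2.png

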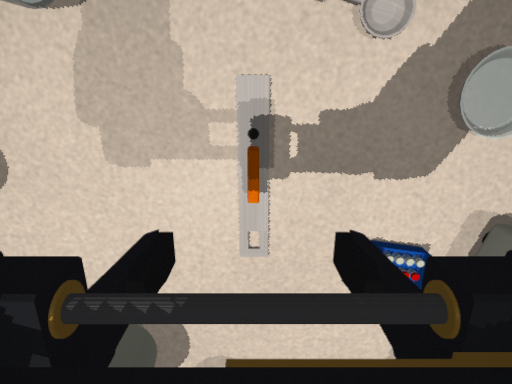

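```bash
python3 - <<'E'
from h import *
o=r.observe()
f,K,E=cam("wrist")
crop(f,220,60,70,210,3.5,"w2c")
print(unproj(K,E,[[253,133],[253.3,147],[253.3,202.5]],[.004,.034,.034]))
q=o["tcp_rot"];Rt=R.from_quat([q[1],q[2],q[3],q[0]]).as_matrix()
a=unproj(K,E,[[253,133],[253.3,147],[253.3,202.5],[238,75],[270,75],[268,255],[240,255]],[.004,.034,.034,.004,.004,.004,.004])
print(((a-o["tcp_pos"])@Rt).round(4))
E
```

```text
[[ 0.43121171 -0.3215731   0.004     ]
 [ 0.4407137  -0.31724971  0.034     ]
 [ 0.49446889 -0.29613213  0.034     ]]
[[ 0.0435 -0.0013  0.2378]
 [ 0.0332 -0.001   0.2078]
 [-0.0246 -0.001   0.2075]
 [ 0.1013 -0.0164  0.2382]
 [ 0.1013  0.0159  0.238 ]
 [-0.1028  0.0168  0.2371]
 [-0.1029 -0.0173  0.2373]]
```

View pics/w2c.png

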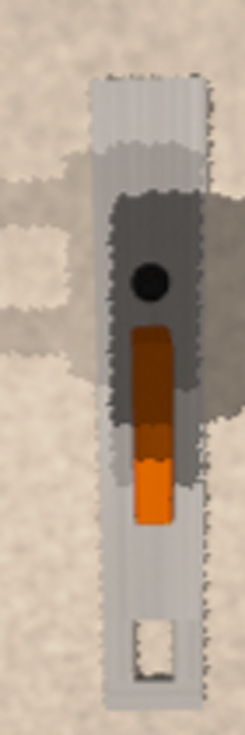

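Call:
arm_command:
  plan: [-0.24,-0.21,-4,0,0,0,0,-0.24,-0.21,-8,0,0,0,0,-0.24,-0.21,-12,0,0,0,0,-0.24,-0.21,-15,0,0,0,0,-0.24,-0.21,-16.5,0,0,0,0,-0.24,-0.21,-17.1,0,0,0,0,-0.24,-0.21,-17.1,0,0,0,1,-0.24,-0.21,-17.1,0,0,0,1,-0.24,-0.21,-17.1,0,0,0,1,-0.24,-0.21,-17.1,0,0,0,1,-0.24,-0.21,-17.1,0,0,0,1,-0.24,-0.21,-17.1,0,0,0,1]

```text
clock: 3.7
tcp_pos: [0.472, -0.292, 0.073]
tcp_rot: [0.001, -0.193, 0.981, -0.0]
contact_force: [0.4, -0.4, 0.2]
grip_width: 0.0501
```

Call:
arm_command:
  plan: [0,0,0,0,0,0,1,0,0,0,0,0,0,1,0,0,0,0,0,0,1]

```text
clock: 3.95
tcp_pos: [0.4717, -0.2917, 0.0723]
tcp_rot: [0.0, -0.193, 0.981, -0.0]
contact_force: [0.5, 0.6, -0.3]
grip_width: 0.0301
```

Call:
arm_command:
  plan: [0,0,0,0,0,0,1,0,0,0,0,0,0,1,0,0,0,0,0,0,1,0,0,0,0,0,0,1,0,0,0,0,0,0,1,0,0,3,0,0,0,1,0,0,7,0,0,0,1,0,0,11,0,0,0,1,0,0,15,0,0,0,1,0,0,19,0,0,0,1,0,0,21,0,0,0,1,0,0,22,0,0,0,1]

```text
clock: 4.95
tcp_pos: [0.4724, -0.2918, 0.2952]
tcp_rot: [0.002, -0.193, 0.981, -0.001]
contact_force: [-0.3, -0.6, -3.6]
grip_width: 0.0115
```

```bash
python3 - <<'E'
from h import *
o=r.observe();print(o["clock"],o["q"].round(3),o["tcp_pos"],o["tcp_rot"],o["contact_force"],o["grip_width"])
f,K,E=cam("wrist"); cv2.imwrite("pics/w3.png",f)
E
```

```text
4.95 [ 0.789  0.645 -0.534  1.78   0.428  0.83   2.01 ] [ 0.47238091 -0.29182051  0.29518231] [ 0.00174802 -0.19283299  0.98122914 -0.00132926] [-0.29615859 -0.6142554  -3.57179917] 0.011545340246717276
```

View pics/w3.png

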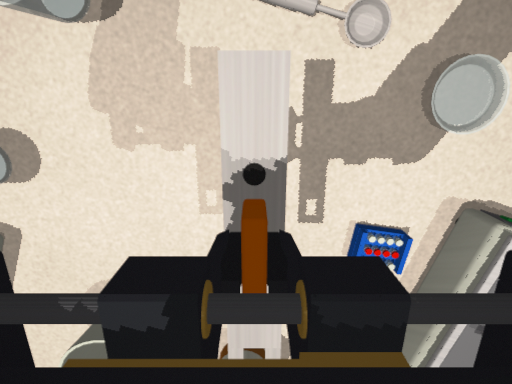

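```bash
python3 - <<'E'
from h import *
f,K,E=cam("wrist"); T=viewer.grab_frame("wrist")["T_tool_cam"]; Ei=np.linalg.inv(T)
crop(f,200,30,110,190,3.2,"w3c")
# unproject at tool plane tool z = d : treat tool as world
for d in (.0683,.070):
  print(unproj(K,Ei,[[254,174],[219,52],[289,52],[222,230],[287,230]],[d]*5).round(4))
E
```

```text
[[ 0.0408 -0.0005  0.0683]
 [ 0.0991 -0.0167  0.0683]
 [ 0.0991  0.0158  0.0683]
 [ 0.0088 -0.0183  0.0683]
 [ 0.0087  0.0179  0.0683]]
[[ 0.0404 -0.0005  0.07  ]
 [ 0.0994 -0.0169  0.07  ]
 [ 0.0994  0.016   0.07  ]
 [ 0.008  -0.0185  0.07  ]
 [ 0.0079  0.0181  0.07  ]]
```

View pics/w3c.png

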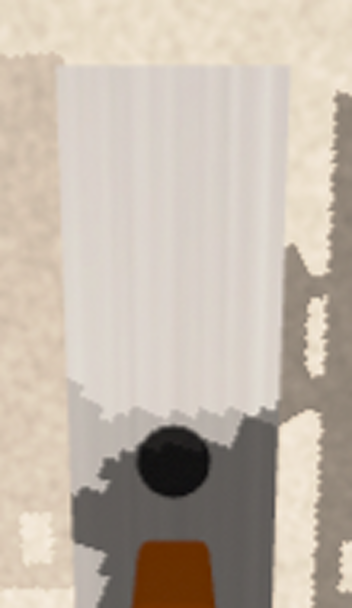

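```bash
python3 - <<'E'
from h import *
from scipy.optimize import least_squares
f,K,E=cam("wrist"); T=viewer.grab_frame("wrist")["T_tool_cam"]; Ei=np.linalg.inv(T)
px=lambda a,s,o:(np.array(a)+.5)/s-.5+o
obs=px([[57,66],[290,66],[74,560],[275,560],[173,461]],3.2,[200,30])
print(unproj(K,Ei,obs,[.0683]*5).round(4))
# model: pitch th, x0,y0,z0; edges free in x
def g(p):
    x0,y0,z0,th,ps,xe=p
    M=np.array([[.1,-.017],[.1,.017],[xe,-.017],[xe,.017],[.041,0]])
    Rm=R.from_euler('zy',[ps,th]).as_matrix()
    P=np.c_[M,np.zeros(5)]@Rm.T+[x0,y0,z0]
    return np.r_[(proj(K,Ei,P)-obs).ravel()]
a=least_squares(g,[0,0,.068,0,0,.01],x_scale=[.01,.01,.01,.1,.1,.01]);print(a.x.round(4),a.fun.round(2))
E
```

```text
[[ 0.0999 -0.0174  0.0683]
 [ 0.0998  0.0164  0.0683]
 [ 0.0237 -0.0174  0.0683]
 [ 0.0237  0.0166  0.0683]
 [ 0.041  -0.0006  0.0683]]
[-0.     -0.0004  0.0678 -0.0139 -0.0011  0.0238] [-0.05  0.07  0.03 -0.03 -0.18  0.05 -0.1  -0.04  0.29 -0.05]
```

```bash
python3 - <<'E'
import cv2
from h import crop
f=cv2.imread("pics/w1.png"); crop(f,30,80,300,220,2.6,"w1c"); crop(f,80,160,230,140,3.4,"w1d")
E
```

```text
(no output)
```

View pics/w1c.png

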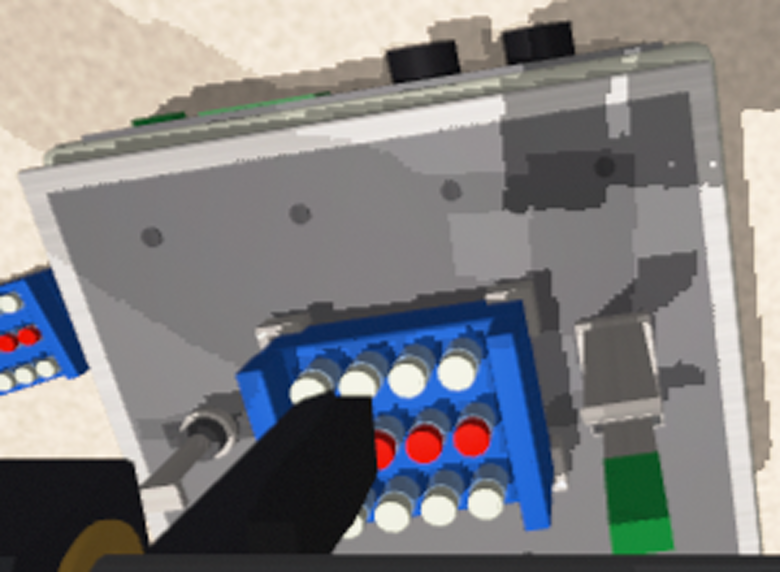

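View pics/w1d.png

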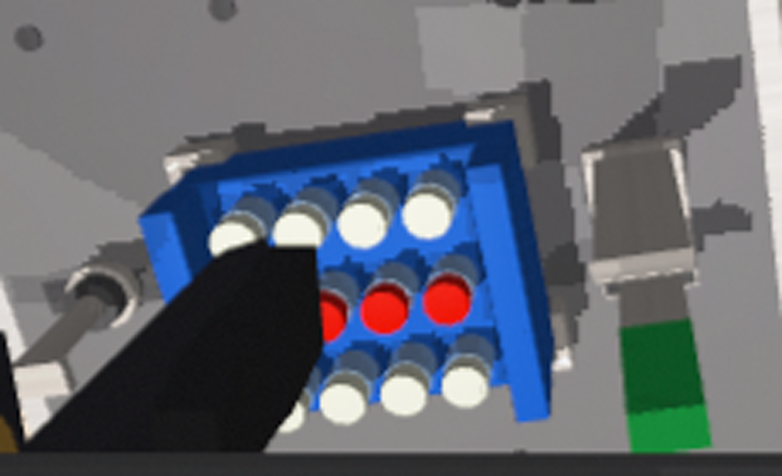

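```bash
python3 - <<'E'
from h import *
px=lambda a,s,o:(np.array(a)+.5)/s-.5+o
ft,Kt,Et=cam("top"); fs,Ks,Es=cam("scene"); d=viewer.grab_frame("wrist"); 
T=np.eye(4);T[:3,:3]=R.from_quat([3.5879e-2,.99935607,1.5352e-4,2.7077e-4]).as_matrix();T[:3,3]=[0.47514664,0.20503557,0.30301803]
Ew=np.linalg.inv(T@d["T_tool_cam"]);Kw=d["K"]
h=[unproj(Kt,Et,px([[165,179],[291,168],[415,160],[541,149],[183,530],[309,519],[436,509],[568,501]],6,[140,110]),[.09]*8),
unproj(Ks,Es,px([[438,531],[330,464],[225,401],[126,341],[585,254],[484,201],[389,151],[295,103]],4,[195,185]),[.09]*8),
unproj(Kw,Ew,px([[604,166],[450,190],[300,213],[150,237]],2.6,[30,80]),[.09]*4)]
for a in h:
    a=a[:,:2]; print(a.round(4).tolist(),'mean',a.mean(0)); 
    rows=[a[i:i+4] for i in range(0,len(a),4)]
    print('yaw',[np.arctan2(-(q[0]-q[3])[0],(q[0]-q[3])[1]) for q in rows],'span',[np.linalg.norm(q[0]-q[3]) for q in rows],
      [np.linalg.norm(rows[0].mean(0)-rows[-1].mean(0))])
# head etc. in wrist view
print(unproj(Kw,Ew,px([[14,370],[66,362]],3.4,[80,160]),[.1455]*2))
print('base ring',unproj(Kw,Ew,px([[100,296]],3.4,[80,160]),[.09]))
# cheek top-edge front: 
print('cheek top',unproj(Kw,Ew,px([[590,265],[692,250],[594,285],[693,273]],3.4,[80,160]),[.18]*4))
E
```

```text
[[0.6106, 0.228], [0.6161, 0.1679], [0.6201, 0.1087], [0.6257, 0.0486], [0.4418, 0.2139], [0.4472, 0.155], [0.4521, 0.0955], [0.4561, 0.0337]] mean [0.53372172 0.13141952]
yaw [np.float64(0.08388115175725246), np.float64(0.07916041527522658)] span [np.float64(0.18003871063683033), np.float64(0.18073688531967066)] [np.float64(0.16935742069021842)]
[[0.6106, 0.2298], [0.6151, 0.1705], [0.6205, 0.1103], [0.6257, 0.0504], [0.4407, 0.2166], [0.4457, 0.1566], [0.4505, 0.0974], [0.4563, 0.0366]] mean [0.53312697 0.13353185]
yaw [np.float64(0.08370251001589424), np.float64(0.08618748236706365)] span [np.float64(0.18004974130200618), np.float64(0.18059729445317113)] [np.float64(0.1701961184111719)]
[[0.4401, 0.2153], [0.445, 0.1553], [0.4498, 0.0958], [0.455, 0.0351]] mean [0.44747443 0.12536936]
yaw [np.float64(0.08278592503364844)] span [np.float64(0.1808797735243195)] [np.float64(0.0)]
[[0.53523782 0.04227127 0.1455    ]
 [0.53381522 0.0569666  0.1455    ]]
base ring [[0.54210592 0.03822801 0.09      ]]
cheek top [[0.49807666 0.20239175 0.18      ]
 [0.49603305 0.22546513 0.18      ]
 [0.50313033 0.2029335  0.18      ]
 [0.50174773 0.22545089 0.18      ]]
```

```bash
cat >> h.py <<'E'
S=[0.533,0.1324,0.083]; YS=-0.091
OFF=[0.0,0.0,0.0723]   # plate origin in tool
def target(yn,zn,th,ys=None,dx=0.0,S=S,off=OFF):
    """yn,zn (m) of nose edge in stud frame, th nose-down tilt(rad)"""
    ys=YS if ys is None else ys
    Rs=R.from_euler('z',S[2]).as_matrix()@R.from_euler('x',th).as_matrix()
    Rp=Rs@R.from_euler('z',np.pi/2).as_matrix()   # plate axes
    nose=shk([dx,ys+yn,.1415+zn],S)[0]
    org=nose-Rp@np.array([-.0965,0,0])
    Rt=Rp@np.diag([1,-1,-1])
    return org-Rt@np.array(off),Rt
def cur():
    o=r.observe();q=o["tcp_rot"];return o["tcp_pos"],R.from_quat([q[1],q[2],q[3],q[0]]).as_matrix(),o
def delta(T):
    p,Rm,o=cur(); print("shift cm",((T[0]-p)*100).round(2),"rv",R.from_matrix(T[1]@Rm.T).as_rotvec().round(3))
E
python3 - <<'E'
from h import *
for a in [(-.035,.08,0),(-.04,.05,.56),(-.035,-.0058,.56),(-.0045,-.0058,.56)]:
    T=target(*a);print(a,T[0]);delta(T)
E
```

```text
(-0.035, 0.08, 0) [0.53544569 0.10300155 0.2938    ]
shift cm [ 6.45 39.43  0.34] rv [-4.000e-03 -1.000e-03 -1.876e+00]
(-0.04, 0.05, 0.56) [0.54026616 0.04505707 0.30401601]
shift cm [ 6.93 33.64  1.36] rv [ 0.335  0.553 -1.82 ]
(-0.035, -0.0058, 0.56) [0.53985163 0.05003986 0.24821601]
shift cm [ 6.89 34.14 -4.22] rv [ 0.335  0.553 -1.82 ]
(-0.0045, -0.0058, 0.56) [0.53732304 0.08043487 0.24821601]
shift cm [ 6.64 37.18 -4.22] rv [ 0.335  0.553 -1.82 ]
```

Call:
arm_command:
  plan: [6,20,6,0,0,-1.4,1,6,20,6,0,0,-1.4,1,6,20,6,0,0,-1.4,1,6,20,6,0,0,-1.4,1,6,20,6,0,0,-1.4,1,6,20,6,0,0,-1.4,1,6,20,6,0,0,-1.4,1,6,20,6,0,0,-1.4,1,6,20,6,0,0,-1.4,1,6,20,6,0,0,-1.4,1,6,20,6,0,0,-1.4,1,6,20,6,0,0,-1.4,1]

```text
clock: 6.35
tcp_pos: [0.5314, -0.0913, 0.3512]
tcp_rot: [-0.001, 0.486, 0.874, -0.0]
contact_force: [0.0, -0.1, -3.1]
grip_width: 0.0117
```

```bash
python3 - <<'E'
from h import *
print(cur()[2]["q"].round(2),cur()[2]["clock"],cur()[0])
for a in [(-.035,.12,0),(-.04,.05,.56)]:
    T=target(*a);print(a,T[0]);delta(T)
E
```

```text
[ 0.17  0.51 -0.14  1.76  0.09  0.87  0.55] 6.35 [ 0.53140216 -0.09125292  0.35124242]
(-0.035, 0.12, 0) [0.53544569 0.10300155 0.3338    ]
shift cm [ 0.4  19.43 -1.74] rv [-0.    -0.002 -0.473]
(-0.04, 0.05, 0.56) [0.54026616 0.04505707 0.30401601]
shift cm [ 0.89 13.63 -4.72] rv [ 0.536  0.176 -0.461]
```

Call:
arm_command:
  plan: [0.3,4,0,0,0,-0.12,1,0.4,7,0,0,0,-0.24,1,0.5,10,0,0.1,0.03,-0.36,1,0.89,13.6,0,0.2,0.07,-0.45,1,0.89,13.6,-2,0.32,0.11,-0.46,1,0.89,13.6,-4,0.43,0.14,-0.46,1,0.89,13.6,-4.7,0.536,0.176,-0.461,1,0.89,13.6,-4.7,0.536,0.176,-0.461,1,0.89,13.6,-4.7,0.536,0.176,-0.461,1]

```text
clock: 7.1
tcp_pos: [0.5404, 0.0416, 0.3034]
tcp_rot: [-0.202, 0.652, 0.707, 0.186]
contact_force: [-0.2, -0.1, -2.8]
grip_width: 0.012
```

```bash
python3 - <<'E'
from h import *
print(cur()[2]["q"].round(2),cur()[2]["clock"],cur()[0],cur()[2]["contact_force"])
for a in [(-.04,.05,.56),(-.035,-.0058,.56)]:
    T=target(*a);delta(T)
f,K,E=cam("wrist"); cv2.imwrite("pics/w4.png",f)
f,K,E=cam("scene"); crop(f,195,130,180,170,4,"s4")
f,K,E=cam("top"); crop(f,140,110,130,110,6,"t4")
E
```

```text
[ 0.31  0.67 -0.37  1.8  -0.46  0.81  0.43] 7.1 [0.54044615 0.04157226 0.30339156] [-0.15704321 -0.10163751 -2.77984789]
shift cm [-0.02  0.35  0.06] rv [0.002 0.    0.002]
shift cm [-0.06  0.85 -5.52] rv [0.002 0.    0.002]
```

View pics/s4.png

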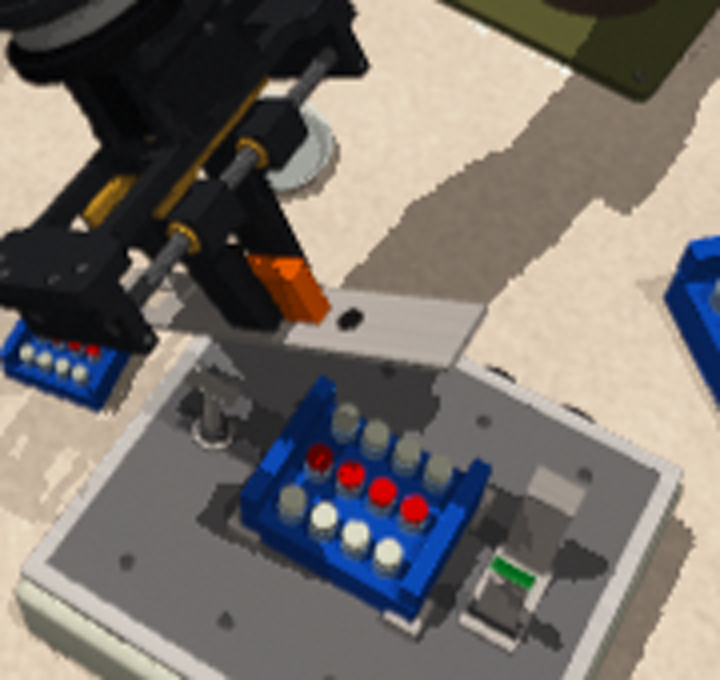

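View pics/w4.png

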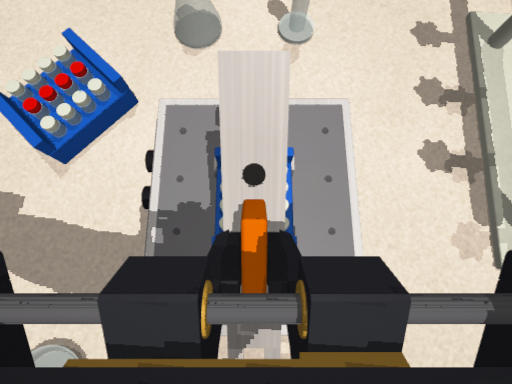

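View pics/t4.png

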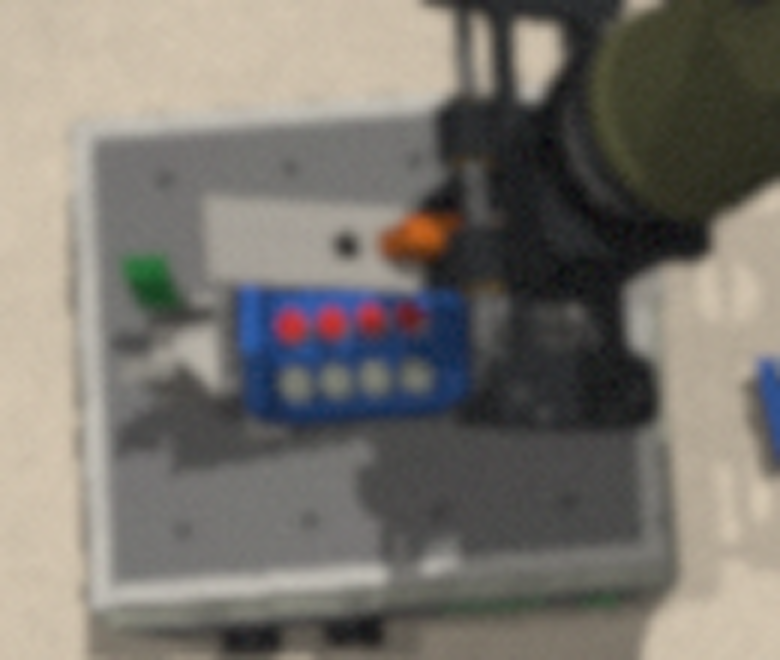

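Call:
arm_command:
  plan: [-0.06,0.5,-1.5,0,0,0,1,-0.06,0.5,-3,0,0,0,1,-0.06,0.5,-4,0,0,0,1,-0.06,0.5,-4,0,0,0,1,-0.06,0.5,-4,0,0,0,1]

```text
clock: 7.67
tcp_pos: [0.54, 0.0504, 0.2657]
tcp_rot: [-0.202, 0.649, 0.709, 0.187]
contact_force: [0.2, -0.3, -3.1]
grip_width: 0.0116
```

```bash
python3 - <<'E'
from h import *
print(cur()[2]["clock"],cur()[0],cur()[2]["contact_force"])
for a in [(-.035,-.0058,.56)]:
    T=target(*a);delta(T)
f,K,E=cam("scene"); crop(f,195,150,130,110,6,"s5")
E
```

```text
7.6667 [0.54002869 0.05039116 0.26570808] [ 0.17914631 -0.31145517 -3.11340699]
shift cm [-0.02 -0.04 -1.75] rv [ 0.001  0.003 -0.004]
```

View pics/s5.png

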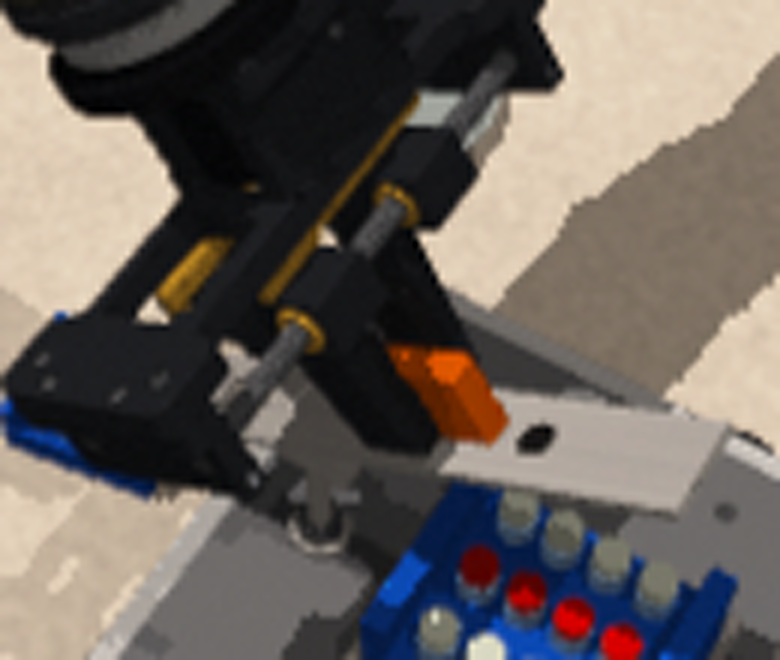

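Call:
arm_command:
  plan: [-0.02,-0.04,-0.6,0,0,0,1,-0.02,-0.04,-1.2,0,0,0,1,-0.02,-0.04,-1.75,0,0,0,1,-0.02,-0.04,-1.75,0,0,0,1,-0.02,-0.04,-1.75,0,0,0,1]

```text
clock: 8.13
tcp_pos: [0.5396, 0.0488, 0.2472]
tcp_rot: [-0.203, 0.65, 0.708, 0.187]
contact_force: [0.0, 0.3, -2.8]
grip_width: 0.0123
```

```bash
python3 - <<'E'
from h import *
print(cur()[2]["clock"],cur()[0],cur()[2]["contact_force"],cur()[2]["moment"])
for a in [(-.035,-.0058,.56),(-.012,-.0058,.56),(-.0045,-.0058,.56)]:
    T=target(*a);delta(T)
f,K,E=cam("scene"); crop(f,225,190,80,60,9,"s6")
f,K,E=cam("wrist"); cv2.imwrite("pics/w6.png",f)
E
```

```text
8.1333 [0.53956383 0.0487859  0.24723967] [ 0.01847512  0.3480733  -2.79203139] [-0.8147108  -0.02423211 -0.05835769]
shift cm [0.03 0.13 0.1 ] rv [ 0.001  0.002 -0.001]
shift cm [-0.16  2.42  0.1 ] rv [ 0.001  0.002 -0.001]
shift cm [-0.22  3.16  0.1 ] rv [ 0.001  0.002 -0.001]
```

View pics/s6.png

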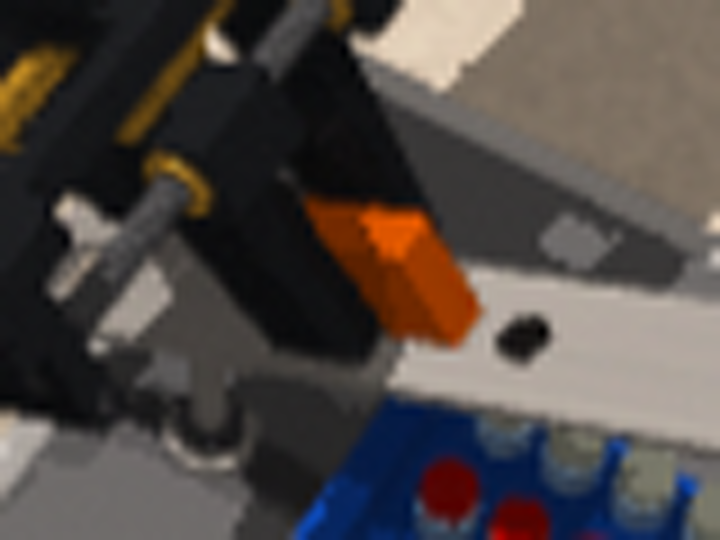

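View pics/w6.png

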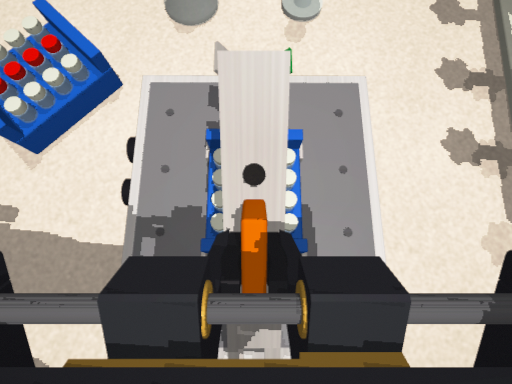

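Call:
arm_command:
  plan: [0.02,0.5,0.05,0,0,0,1,-0.04,1,0.05,0,0,0,1,-0.08,1.5,0.05,0,0,0,1,-0.12,1.9,0.05,0,0,0,1,-0.12,1.9,0.05,0,0,0,1]

```text
clock: 8.65
tcp_pos: [0.5381, 0.0697, 0.2485]
tcp_rot: [-0.203, 0.649, 0.709, 0.188]
contact_force: [-0.2, 0.7, -2.9]
grip_width: 0.012
```

```bash
python3 - <<'E'
from h import *
print(cur()[2]["clock"],cur()[0],cur()[2]["contact_force"],cur()[2]["moment"])
for a in [(-.012,-.0058,.56),(-.0045,-.0058,.56)]:
    T=target(*a);delta(T)
f,K,E=cam("scene"); crop(f,225,190,80,60,9,"s7")
E
```

```text
8.65 [0.53810399 0.06967952 0.24849458] [-0.18999711  0.69980076 -2.8975283 ] [-0.94370122 -0.03387891  0.03139769]
shift cm [-0.02  0.33 -0.03] rv [-0.     0.003 -0.004]
shift cm [-0.08  1.08 -0.03] rv [-0.     0.003 -0.004]
```

View pics/s7.png

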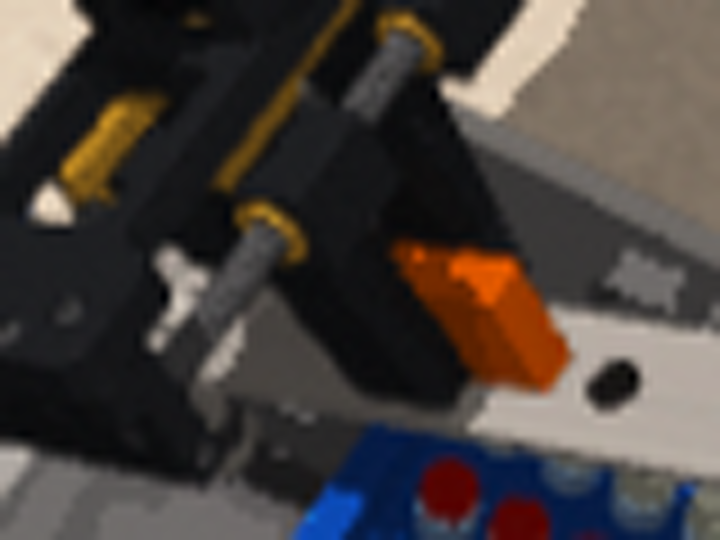

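Call:
arm_command:
  plan: [-0.01,0.2,0,0,0,0,1,-0.03,0.4,0,0,0,0,1,-0.05,0.6,0,0,0,0,1,-0.05,0.6,0,0,0,0,1]

```text
clock: 9.03
tcp_pos: [0.5379, 0.0745, 0.2483]
tcp_rot: [-0.203, 0.65, 0.708, 0.188]
contact_force: [-1.0, 0.8, -3.4]
grip_width: 0.0117
```

Call:
arm_command:
  plan: [-0.01,0.1,0,0,0,0,1,-0.02,0.2,0,0,0,0,1,-0.02,0.2,0,0,0,0,1]

```text
clock: 9.28
tcp_pos: [0.5378, 0.0761, 0.2482]
tcp_rot: [-0.202, 0.65, 0.708, 0.188]
contact_force: [0.1, 0.2, -3.2]
grip_width: 0.0119
```

Call:
arm_command:
  plan: [-0.01,0.1,0,0,0,0,1,-0.01,0.1,0,0,0,0,1]

```text
clock: 9.45
tcp_pos: [0.5377, 0.0771, 0.2482]
tcp_rot: [-0.202, 0.65, 0.708, 0.188]
contact_force: [0.8, -0.1, -2.8]
grip_width: 0.0119
```

Call:
arm_command:
  plan: [-0.01,0.1,0,0,0,0,1,-0.01,0.1,0,0,0,0,1]

```text
clock: 9.62
tcp_pos: [0.5376, 0.0781, 0.2482]
tcp_rot: [-0.202, 0.65, 0.708, 0.188]
contact_force: [0.8, 0.1, -3.3]
grip_width: 0.0117
```

Call:
arm_command:
  plan: [-0.01,0.1,0,0,0,0,1,-0.01,0.1,0,0,0,0,1]

```text
clock: 9.78
tcp_pos: [0.5375, 0.0791, 0.2482]
tcp_rot: [-0.202, 0.65, 0.708, 0.188]
contact_force: [-0.9, 1.0, -3.1]
grip_width: 0.0119
```

Call:
arm_command:
  plan: [-0.01,0.1,0,0,0,0,1,-0.01,0.1,0,0,0,0,1]

```text
clock: 9.95
tcp_pos: [0.5374, 0.0802, 0.2482]
tcp_rot: [-0.202, 0.65, 0.708, 0.188]
contact_force: [0.2, -0.4, -3.4]
grip_width: 0.0118
```

Call:
arm_command:
  plan: [-0.01,0.1,0,0,0,0,1,-0.01,0.1,0,0,0,0,1]

```text
clock: 10.12
tcp_pos: [0.5373, 0.0812, 0.2482]
tcp_rot: [-0.202, 0.65, 0.708, 0.188]
contact_force: [0.3, 0.4, -3.4]
grip_width: 0.012
```

Call:
arm_command:
  plan: [-0.01,0.1,0,0,0,0,1,-0.01,0.1,0,0,0,0,1]

```text
clock: 10.28
tcp_pos: [0.5372, 0.082, 0.2481]
tcp_rot: [-0.202, 0.65, 0.708, 0.188]
contact_force: [-0.4, -0.5, -3.0]
grip_width: 0.0115
```

Call:
arm_command:
  plan: [-0.01,0.1,0,0,0,0,1,-0.01,0.1,0,0,0,0,1]

```text
clock: 10.45
tcp_pos: [0.5372, 0.0825, 0.248]
tcp_rot: [-0.202, 0.65, 0.708, 0.187]
contact_force: [1.1, -1.7, -2.9]
grip_width: 0.0117
```

```bash
python3 - <<'E'
from h import *
o=cur()[2];print(o["clock"],cur()[0],o["contact_force"],o["moment"])
f,K,E=cam("scene"); crop(f,225,190,80,60,9,"s8")
print(cur()[2]["contact_force"])
E
```

```text
10.45 [0.53724587 0.08251372 0.2479868 ] [ 1.1327458  -1.71268411 -2.89555433] [-1.22937742 -0.07435966  0.04919965]
[ 0.65822379 -1.94804466 -3.21421427]
```

View pics/s8.png

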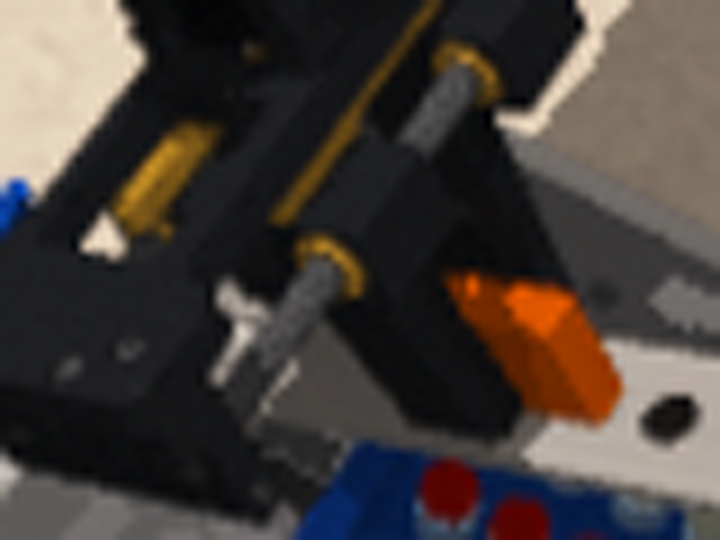

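```bash
sed -i 's/YS=-0.091/YS=-0.0894/' h.py; python3 - <<'E'
from h import *
p,Rm,o=cur()
for th in np.arange(.50,.25,-.06):
    T=target(-.0047,-.0055,th);delta(T)
T=target(-.0047,-.0055,.56);delta(T)
E
```

```text
shift cm [-0.06  0.6  -0.23] rv [-0.058 -0.002 -0.001]
shift cm [-0.11  1.25 -0.55] rv [-0.118 -0.007 -0.001]
shift cm [-0.17  1.87 -0.91] rv [-0.178 -0.012 -0.001]
shift cm [-0.22  2.48 -1.3 ] rv [-0.238 -0.017 -0.002]
shift cm [-0.26  3.05 -1.73] rv [-0.297 -0.022 -0.002]
shift cm [-0.   -0.07  0.05] rv [ 0.001  0.003 -0.001]
```

Call:
arm_command:
  plan: [-0.03,0.2,-0.06,-0.029,-0.001,0,1,-0.06,0.53,-0.23,-0.058,-0.002,0,1,-0.08,0.86,-0.38,-0.088,-0.004,0,1,-0.11,1.18,-0.55,-0.118,-0.007,0,1,-0.11,1.18,-0.55,-0.118,-0.007,0,1,-0.11,1.18,-0.55,-0.118,-0.007,0,1]

```text
clock: 11.0
tcp_pos: [0.536, 0.0951, 0.2429]
tcp_rot: [-0.161, 0.66, 0.719, 0.148]
contact_force: [0.3, 0.3, -2.2]
grip_width: 0.0115
```

```bash
python3 - <<'E'
from h import *
p,Rm,o=cur();print(p,o["contact_force"],o["moment"])
for th in np.arange(.44,.13,-.06):
    T=target(-.0047,-.0055,th);delta(T)
E
```

```text
[0.53596771 0.09512231 0.24287402] [ 0.27496577  0.2746968  -2.21914344] [-0.78920468 -0.01654539  0.04330031]
shift cm [ 0.01 -0.02 -0.04] rv [-0.001 -0.    -0.003]
shift cm [-0.04  0.61 -0.39] rv [-0.061 -0.005 -0.003]
shift cm [-0.09  1.21 -0.79] rv [-0.121 -0.01  -0.003]
shift cm [-0.14  1.79 -1.22] rv [-0.181 -0.015 -0.003]
shift cm [-0.18  2.34 -1.68] rv [-0.24  -0.021 -0.003]
shift cm [-0.23  2.87 -2.18] rv [-0.3   -0.026 -0.003]
```

Call:
arm_command:
  plan: [-0.02,0.33,-0.18,-0.03,-0.002,0,1,-0.04,0.64,-0.38,-0.061,-0.005,0,1,-0.06,0.94,-0.58,-0.09,-0.008,0,1,-0.09,1.24,-0.78,-0.121,-0.01,0,1,-0.12,1.53,-1.0,-0.15,-0.013,0,1,-0.14,1.82,-1.2,-0.181,-0.015,0,1,-0.14,1.82,-1.2,-0.181,-0.015,0,1,-0.14,1.82,-1.2,-0.181,-0.015,0,1]

```text
clock: 11.67
tcp_pos: [0.5344, 0.113, 0.2306]
tcp_rot: [-0.096, 0.671, 0.73, 0.087]
contact_force: [-0.6, -1.5, -3.2]
grip_width: 0.0116
```

```bash
python3 - <<'E'
from h import *
p,Rm,o=cur();print(p,o["contact_force"],o["moment"])
for th in np.arange(.26,-.01,-.04):
    T=target(-.0047,-.0052,th);delta(T)
f,K,E=cam("scene"); crop(f,225,190,130,100,6,"s9")
f,K,E=cam("wrist"); cv2.imwrite("pics/w9.png",f)
E
```

```text
[0.53444413 0.11304189 0.23055318] [-0.63196313 -1.54329735 -3.1570805 ] [-0.49652395  0.03629781  0.0145624 ]
shift cm [ 0.02 -0.    0.04] rv [-0.    -0.002 -0.002]
shift cm [-0.01  0.37 -0.26] rv [-0.04  -0.005 -0.002]
shift cm [-0.04  0.73 -0.58] rv [-0.08  -0.008 -0.002]
shift cm [-0.07  1.08 -0.92] rv [-0.12  -0.012 -0.002]
shift cm [-0.1   1.41 -1.27] rv [-0.16  -0.015 -0.002]
shift cm [-0.13  1.73 -1.63] rv [-0.2   -0.018 -0.002]
shift cm [-0.15  2.03 -2.  ] rv [-0.24  -0.022 -0.002]
```

View pics/s9.png

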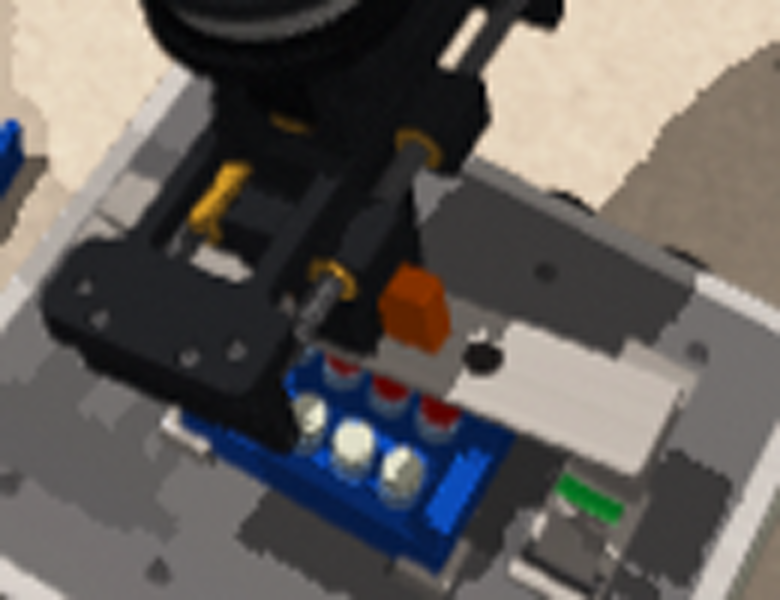

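View pics/w9.png

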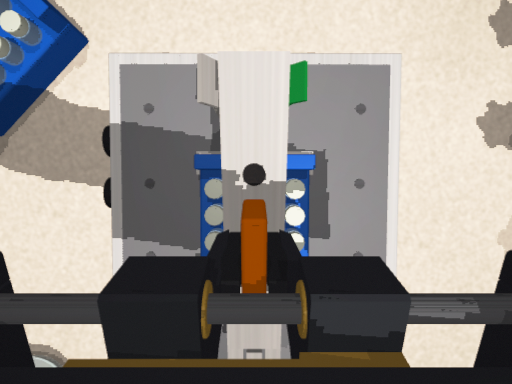

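Call:
arm_command:
  plan: [0,0.15,-0.1,-0.02,-0.002,0,1,-0.01,0.33,-0.26,-0.04,-0.005,0,1,-0.03,0.5,-0.42,-0.06,-0.006,0,1,-0.04,0.69,-0.58,-0.08,-0.008,0,1,-0.05,0.86,-0.75,-0.1,-0.01,0,1,-0.07,1.04,-0.92,-0.12,-0.012,0,1,-0.07,1.04,-0.92,-0.12,-0.012,0,1,-0.07,1.04,-0.92,-0.12,-0.012,0,1]

```text
clock: 12.43
tcp_pos: [0.5333, 0.1237, 0.2213]
tcp_rot: [-0.051, 0.675, 0.735, 0.047]
contact_force: [-2.6, 0.8, -2.7]
grip_width: 0.0118
```

```bash
python3 - <<'E'
from h import *
p,Rm,o=cur();print(p,o["contact_force"],o["moment"])
for th in np.arange(.14,-.01,-.02):
    T=target(-.0047,-.0052,th);delta(T)
f,K,E=cam("wrist"); cv2.imwrite("pics/w10.png",f)
E
```

```text
[0.53326898 0.12369066 0.22127287] [-2.63043134  0.80160056 -2.66895628] [-0.28381797  0.33833208  0.19776397]
shift cm [0.04 0.01 0.01] rv [ 0.001 -0.    -0.003]
shift cm [ 0.03  0.18 -0.16] rv [-0.019 -0.002 -0.003]
shift cm [ 0.02  0.34 -0.34] rv [-0.039 -0.004 -0.003]
shift cm [ 0.    0.5  -0.52] rv [-0.059 -0.006 -0.003]
shift cm [-0.01  0.66 -0.7 ] rv [-0.079 -0.007 -0.003]
shift cm [-0.02  0.81 -0.89] rv [-0.099 -0.009 -0.003]
shift cm [-0.03  0.96 -1.08] rv [-0.119 -0.011 -0.003]
shift cm [-0.05  1.11 -1.27] rv [-0.139 -0.012 -0.003]
```

View pics/w10.png

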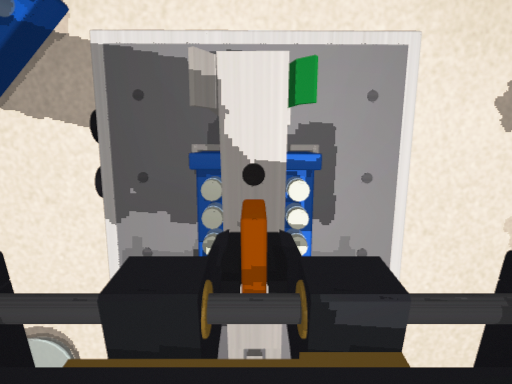

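Call:
arm_command:
  plan: [0.01,0.08,-0.08,-0.01,-0.001,0,1,0.01,0.17,-0.16,-0.02,-0.002,0,1,0,0.25,-0.25,-0.03,-0.003,0,1,0,0.33,-0.34,-0.04,-0.004,0,1,0,0.33,-0.34,-0.04,-0.004,0,1]

```text
clock: 12.9
tcp_pos: [0.5335, 0.1272, 0.2178]
tcp_rot: [-0.036, 0.675, 0.736, 0.033]
contact_force: [-2.1, -0.5, -3.6]
grip_width: 0.0112
```

Call:
arm_command:
  plan: [0,0.08,-0.09,-0.01,-0.001,0,1,-0.01,0.16,-0.18,-0.02,-0.002,0,1,-0.01,0.16,-0.18,-0.02,-0.002,0,1]

```text
clock: 13.15
tcp_pos: [0.5335, 0.1288, 0.216]
tcp_rot: [-0.028, 0.675, 0.736, 0.027]
contact_force: [-2.5, -0.4, -2.3]
grip_width: 0.0113
```

```bash
python3 - <<'E'
from h import *
p,Rm,o=cur();print(p,o["contact_force"],o["moment"])
for th in np.arange(.08,-.01,-.02):
    T=target(-.0047,-.0052,th);delta(T)
f,K,E=cam("wrist"); cv2.imwrite("pics/w11.png",f)
f,K,E=cam("scene"); crop(f,225,190,130,100,6,"s11")
E
```

```text
[0.53348841 0.12875057 0.21601803] [-2.50844128 -0.42819745 -2.27323065] [-0.12113614  0.52634251  0.25240314]
shift cm [-0.02 -0.    0.01] rv [ 0.002  0.001 -0.003]
shift cm [-0.03  0.15 -0.18] rv [-0.018 -0.    -0.003]
shift cm [-0.04  0.31 -0.36] rv [-0.038 -0.002 -0.003]
shift cm [-0.06  0.46 -0.55] rv [-0.058 -0.004 -0.003]
shift cm [-0.07  0.6  -0.74] rv [-0.077 -0.005 -0.003]
```

View pics/w11.png

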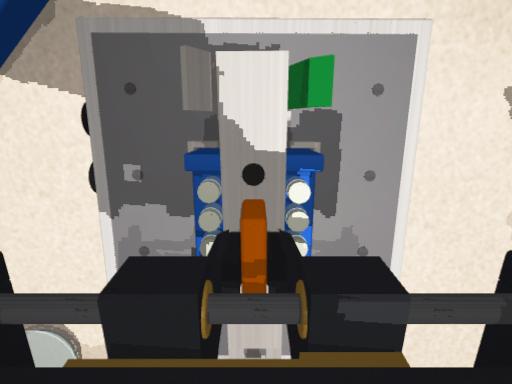

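View pics/s11.png

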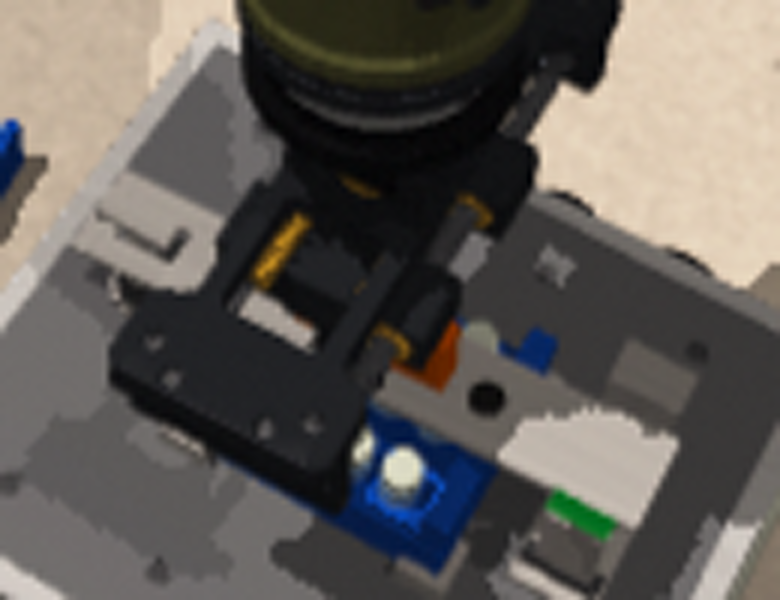

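Call:
arm_command:
  plan: [-0.01,0.08,-0.09,-0.01,0,0,1,-0.01,0.15,-0.18,-0.02,-0.001,0,1,-0.01,0.15,-0.18,-0.02,-0.001,0,1]

```text
clock: 13.5
tcp_pos: [0.5335, 0.1302, 0.2143]
tcp_rot: [-0.021, 0.676, 0.737, 0.02]
contact_force: [-3.5, -0.8, -2.5]
grip_width: 0.0123
```

Call:
arm_command:
  plan: [-0.01,0.08,-0.09,-0.01,0,0,1,-0.01,0.15,-0.18,-0.02,-0.001,0,1,-0.01,0.15,-0.18,-0.02,-0.001,0,1]

```text
clock: 13.75
tcp_pos: [0.5333, 0.1317, 0.2124]
tcp_rot: [-0.014, 0.676, 0.737, 0.013]
contact_force: [-2.7, 0.4, -0.7]
grip_width: 0.012
```

```bash
python3 - <<'E'
from h import *
p,Rm,o=cur();print(p,o["contact_force"],o["moment"])
for th in np.arange(.04,-.01,-.02):
    T=target(-.0047,-.0052,th);delta(T)
f,K,E=cam("wrist"); cv2.imwrite("pics/w12.png",f)
E
```

```text
[0.53331603 0.13174931 0.21244834] [-2.68731636  0.43189104 -0.71970443] [0.02557917 0.71621538 0.3076138 ]
shift cm [-0.03  0.01 -0.  ] rv [ 0.002  0.    -0.003]
shift cm [-0.04  0.16 -0.19] rv [-0.018 -0.002 -0.003]
shift cm [-0.05  0.3  -0.38] rv [-0.037 -0.003 -0.003]
```

View pics/w12.png

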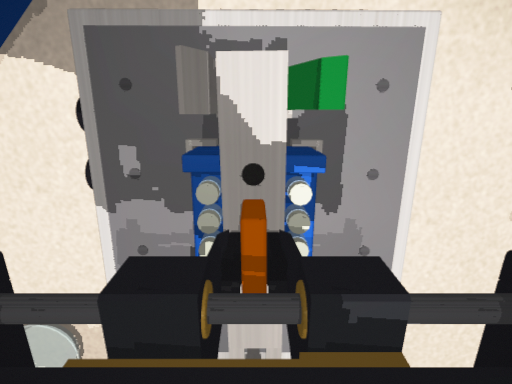

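Call:
arm_command:
  plan: [-0.01,0.07,-0.09,-0.01,0,0,1,-0.01,0.14,-0.18,-0.019,-0.001,0,1,-0.01,0.14,-0.18,-0.019,-0.001,0,1]

```text
clock: 14.05
tcp_pos: [0.5334, 0.1327, 0.2107]
tcp_rot: [-0.007, 0.676, 0.737, 0.006]
contact_force: [-3.3, 0.1, -1.3]
grip_width: 0.0116
```

Call:
arm_command:
  plan: [0,0.07,-0.09,-0.01,0,0,1,-0.01,0.14,-0.18,-0.019,-0.001,0,1,-0.01,0.14,-0.18,-0.019,-0.001,0,1]

```text
clock: 14.3
tcp_pos: [0.5333, 0.1343, 0.2088]
tcp_rot: [-0.0, 0.676, 0.737, -0.001]
contact_force: [-2.4, -0.9, -2.5]
grip_width: 0.0117
```

```bash
python3 - <<'E'
from h import *
p,Rm,o=cur();print(p,o["contact_force"],o["moment"])
for th in np.arange(.0,-.01,-.02):
    T=target(-.0047,-.0052,th);delta(T)
f,K,E=cam("wrist"); cv2.imwrite("pics/w13.png",f)
f,K,E=cam("scene"); crop(f,225,190,130,100,6,"s13")
E
```

```text
[0.53332736 0.13428662 0.2087866 ] [-2.43762791 -0.87716066 -2.46693024] [-0.38143378  0.70305862  0.12543344]
shift cm [-0.05  0.05 -0.02] rv [ 0.001 -0.001 -0.003]
```

View pics/w13.png

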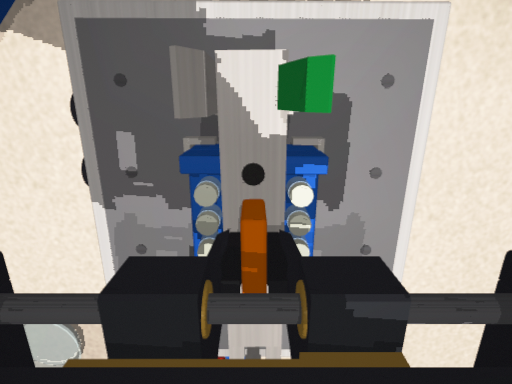

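View pics/s13.png

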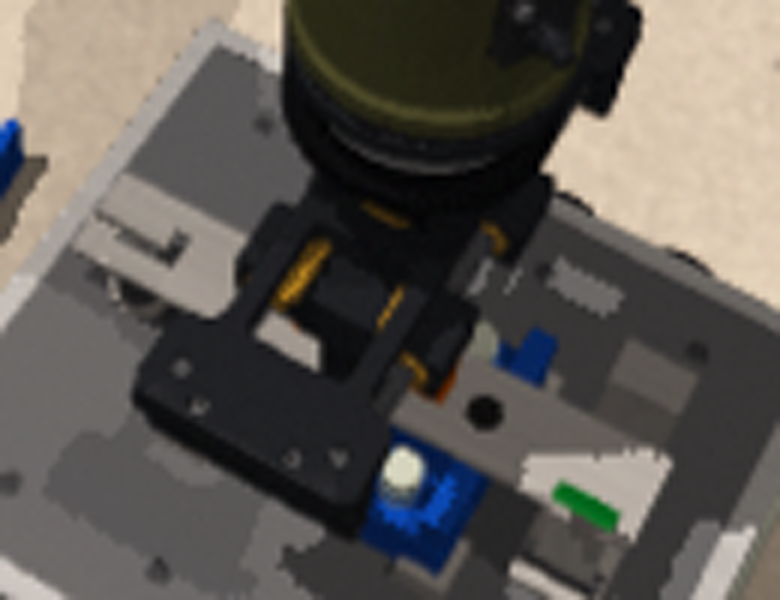

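Call:
arm_command:
  plan: [0,0,-0.03,0,0,0,1,0,0,-0.03,0,0,0,1,0,0,-0.03,0,0,0,0.75,0,0,-0.03,0,0,0,0.75,0,0,-0.03,0,0,0,0.75,0,0,-0.03,0,0,0,0.75]

```text
clock: 14.9
tcp_pos: [0.5345, 0.1341, 0.2092]
tcp_rot: [0.0, 0.677, 0.736, 0.001]
contact_force: [0.2, -0.0, 0.3]
grip_width: 0.0223
```

```bash
python3 - <<'E'
from h import *
p,Rm,o=cur();print(p,o["contact_force"],o["moment"],o["grip_width"])
f,K,E=cam("wrist"); cv2.imwrite("pics/w14.png",f)
E
```

```text
[0.53452646 0.13410967 0.20921906] [ 0.2163869  -0.01330264  0.32606628] [-0.13296492  0.07062407  0.0362697 ] 0.022287754374391615
```

View pics/w14.png

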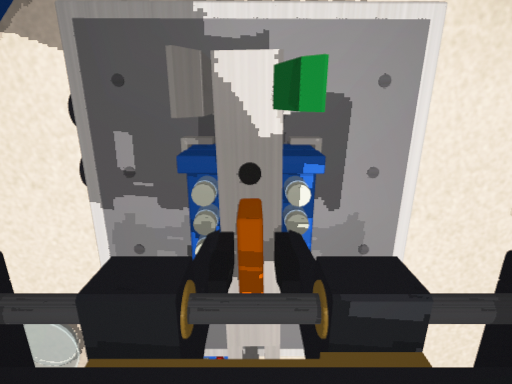

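Call:
arm_command:
  plan: [0,0,0.5,0,0,0,0.75,0,0,1.5,0,0,0,0.75,0,0,3.5,0,0,0,0.75,0,0,6,0,0,0,0.7,0,-2,9,0,0,0,0.5,0,-5,11,0,0,0,0.5,0,-9,12,0,0,0,0.5,0,-13,12,0,0,0,0.5,0,-17,12,0,0,0,0.5,0,-21,12,0,0,0,0.5,0,-25,12,0,0,0,0.5,0,-25,12,0,0,0,0.5]

```text
clock: 15.95
tcp_pos: [0.5322, -0.1269, 0.3305]
tcp_rot: [0.003, 0.682, 0.732, -0.002]
contact_force: [-0.0, -0.7, 0.9]
grip_width: 0.0443
```

```bash
python3 - <<'E'
from h import *
f,K,E=cam("scene"); crop(f,215,185,140,120,5.5,"s15")
f,K,E=cam("top"); crop(f,140,110,120,110,6,"t15")
E
```

```text
(no output)
```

View pics/s15.png

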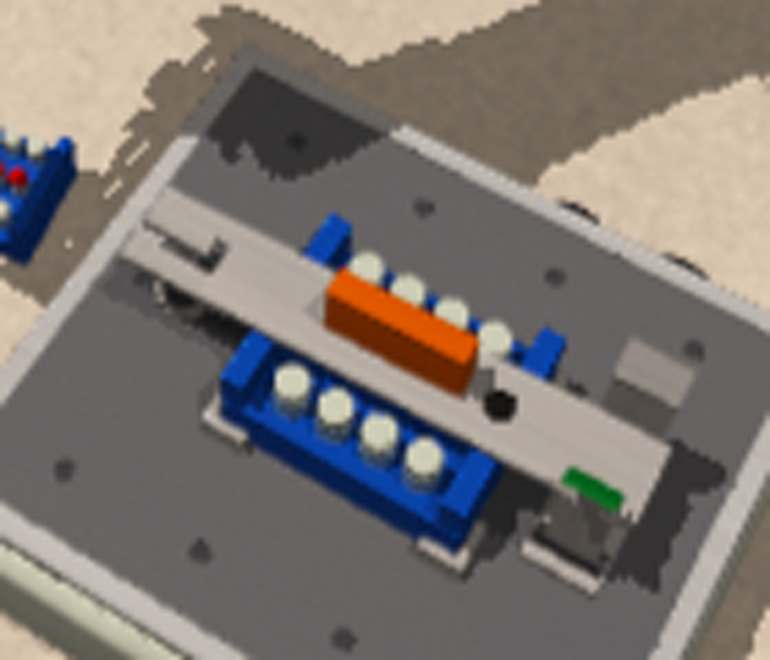

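View pics/t15.png

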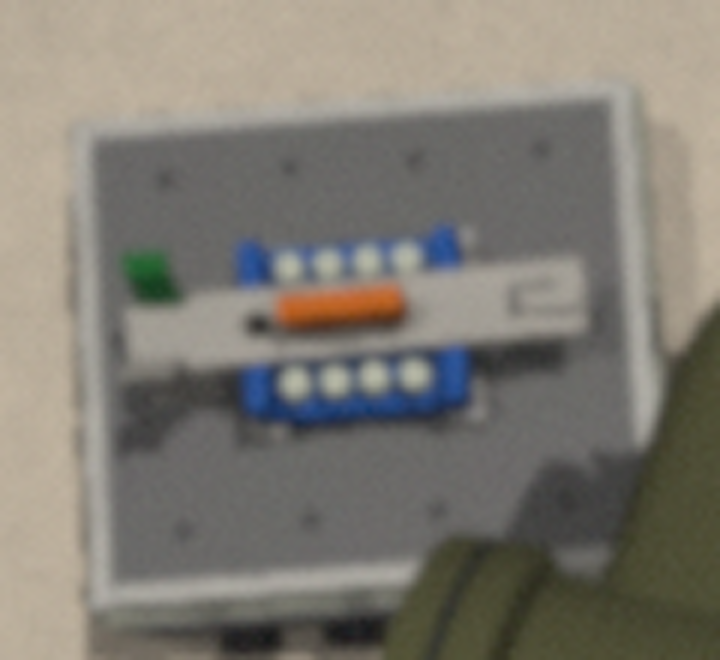

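```bash
python3 - <<'E'
from h import *
print(r.observe()["clock"],r.observe()["contact_force"]); print(r.hand_in())
E
```

```text
16.05 [-0.13608628  0.54919492  0.15941635]
the job is handed in; nothing more can be done
None
```

I fastened the plate on the rack and handed the job in at 16.05 s; the hand-in gave no verdict.

- **What I did:** I pinched the plate by its orange bar and turned it into line with the shaker. I tilted it about 32° nose down and slid the eye over the stud's head. I then pushed on to +y in 1 mm steps until the nose bar met the neck. From there I levelled it in small steps until the green-tabbed catch snapped over the tail, opened the jaws and moved the arm clear.
- **Forces:** The push against the neck read about 2 N at the wrist and the side force from the catch about 3 N. Apart from the plate's weight, no reading was higher. These are wrist readings, so the forces on the stud and the rack themselves were not measured.
- **Last checks:** In both outside cameras the plate lies flat on the rack's two end bridges, with the stud's head in the eye. The green tab is back at its starting pixel position to within about 1 px, so the catch looks closed. The rack is still between its stops and the gripper touches nothing.
- **Less certain:** I did not measure the final tilt or the eye's offset from the stud separately. With the nose bar at the neck, the offset works out at about 7 mm along the plate at most, against the 9 mm limit. My first estimate of the stud's position was about 1.6 mm off; I corrected it when I felt the neck. No check failed.

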